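# Spacers onto the pulley spindle of a shooting-range target line

### The job

Fit the two plain ring spacers onto the upright spindle of the target-line pulley stand, the wide one first and the narrow one on top of it, both lying flat and fully down, and let go of them. The hexagon nut goes on another day: leave it lying on the bench where it is.

Things in the scene. Friction and masses are not known exactly. Their poses are not given: they have to be found in the camera images.
- spacer_wide: The wide spacer: a loose plain bare-steel ring lying flat on the bench, outside diameter 60 mm, hole 30 mm, 18 mm high, about 0.3 kg. Origin: on the ring's axis, at its underside; z is up along the axis.
- spacer_narrow: The narrow spacer: a loose plain bare-steel ring lying flat on the bench, outside diameter 42 mm, hole 28 mm, 22 mm high, about 0.13 kg. Origin: on the ring's axis, at its underside; z is up along the axis. (A solid steel disc without a hole, 52 mm across and 18 mm high, also lies about the bench, and a white paper cup, 72 mm across and 75 mm high, stands beyond the stand; neither is needed.)
- spindle_seat (a point): The foot of the spindle, on its axis, where the first spacer comes to rest: the flat top of a round hub 44 mm across, 42 mm above the bench. z points up along the spindle, a fixed vertical steel rod 12 mm thick whose tip, tapering to 6 mm over the last 8 mm, is 52 mm above this point (94 mm above the bench). Below the hub, 12 mm under this point, is the dark grooved pulley, 88 mm across, fixed on a square green 100 mm base plate 10 mm thick. The whole stand is bolted down.
- nut: A loose large hexagon steel nut lying flat on the bench, 46 mm across the flats, about 53 mm across the corners, 24 mm high, with a hole of 26 mm across. Not to be used. Origin: on its axis, at its underside.
Things that resemble listed ones, but are neither listed nor needed, are in the scene too. What is shaped like the spacer_wide but green or yellow is not meant.

How it is judged:
By the outcome, as a careful person would: the job done as asked, in the order asked, and still so for the second after the job is handed in, with the robot touching nothing.
It also fails if it takes over 58 s, if anything falls off the work surface, if the arm or the gripper's body presses on something with over 40 N, if the wrist force passes 120 N, or if a joint passes its speed limit or range.

### The arm

A 7-joint arm with a two-finger parallel gripper is mounted at the origin on the work surface. World frame = base frame: x ahead of the robot, y to its left, z up, the work surface at z = 0. Lengths are in m, angles in rad, forces in N, time in s.
With the tool pointing down it reaches from about 0.425 to 0.925 m from the base axis. Payload 6.8 kg.
Tool frame: the origin (TCP) lies on the mounting face of the last link; the fingertips stand 173 mm ahead of it and the grasp point (between the pads) lies 155 mm ahead of it; z points along the fingers, y is the line along which they close (so a half turn about z gives the same grasp; the last joint's range is limited). The gripper opens to 85 mm and grips with 20 to 120 N. Pads are 22 mm wide; open, the fingers measure 114 mm over their backs; the gripper's body (76 mm by 85 mm) begins 54 mm behind the grasp point. The pads swing forward as they close: fully open they stand 13 mm farther back than shut.
Start: joints at [1.125, 0.477, 0.022, 1.555, -0.011, 1.109, -0.083], TCP at [0.224, -0.637, 0.405] pointing down, gripper open.
Joint ranges: [-2.96, 2.96], [-0.34, 2.1], [-1.41, 1.46], [0.24, 2.44], [-1.37, 4.51], [0.17, 1.92], [-2.96, 2.96]. Speed limits (rad/s): [2.39, 2.39, 3.14, 3.14, 3.14, 3.14, 3.14].

### API

Orientations are given as a unit quaternion [w, x, y, z].
In Python, from station import bot gives the robot as it stands. The module is installed in compiled form; this text tells all that it offers.
- The arm moves only by the shell command python3 -m pendant 'ROWS' [FORCE]. ROWS is JSON, a list of rows, each a list of 5 numbers: the finger opening in m, from 0 to 0.0854, then the shift along the tool's x, y, z in m, then the turn about the tool's z in degrees. In form: [[jaw, x, y, z, yaw], ...]. A call has 1 to 12 rows; each row shifts and turns the commanded pose from where the row before left it, along the tool's axes as they then stand; what a row does not reach is not made up. A row lasts 1/12 s, in which the tool goes at most 41.7 mm and 7.16 degrees, less where a joint would pass 70% of its speed; a pose out of reach is approached as far as the arm can. A call with a gripper value outside its range is refused whole. The fingers move at their own pace and stop on an object; FORCE is the grip in N (left out, the last holds). Time passes only in rows, so rows that do not move let the fingers close. It gives the time, the measured TCP pose, the force, the opening and the grip force at its end, in the units of the state.
- bot.get_obs(): the state, without advancing time (a new reading comes with each control period).
- bot.read_camera(name): name is "scene" or "top"; returns (picture, depth): 480x640x3 uint8, blue, green, red; 480x640 float32, m along the optical axis (not along the pixel's ray), 0 where there is no reading.
- bot.camera_model(name): a dict with "intrinsics" (3x3 intrinsics, pixels), "dist_coeffs" ([k1, k2, p1, p2, k3] as OpenCV has them; the pictures are not rectified), "R" (3x3) and "t" (3): a world point X has camera coordinates R X + t. Camera axes: x right, y down, z forward; pixel columns grow to the right and rows downward; lengths in m; the calibration is good to about 2 mm. A picture is of the moment at which its call begins. camera_model takes no time and is no camera call.
- bot.hand_in(): hands the job in; it is judged then, once.
Trained networks look in the newest picture that a camera, given by its name, has taken for a name from the list of things; names that differ only in an ending like _2 or _b are one class to them, and where a whole thing is asked for, a point or a joint stands for the part that bears it (a point fixed in the world has none). Each returns a list of dicts, best first, with "score" (0 to 1); they miss things now and then, are a little off and sometimes report something else, mostly with a low value. They report only what shows in the picture. A call takes as long as a camera call. They do not tell look-alikes from the thing itself.
- bot.boxes_of(name, camera): "at" ([column, row] in pixels, amid what is visible of it).
- bot.trace(name, camera): "mask" (480x640 bool, what is visible of it) and "at" ([column, row] in pixels, amid what is visible of it).
- bot.pinpoint(name, camera): "at" ([column, row] in pixels: a listed point, or the origin of a listed thing).
The state is a dict: "t": time; "q": joint angles; "joint_vel": joint speeds; "joint_torque": joint torques, N m; "eef_pos": TCP position; "tool_rot": TCP orientation; "contact_force": force on the tool from outside, world axes, zero at the start; "torque": the same for the moment, N m; "gripper_width": opening from 0.0 (shut) to 1.0 (fully open); "grasp_force": force on a finger pad.
Only numpy, scipy, OpenCV 4.12 (cv2) and the standard library are available. Lean on these libraries where they do the work, as an engineer would, in place of code of your own. Each camera call takes 0.05 s, during which the arm holds its last target. There are 200 camera calls.

## Working session

There is one attempt and no reset: what is moved stays moved. The work goes in short steps, Python scripts to look and compute and a shell command to move; the robot and the scene stay as the last step left them, time stands still between calls to the robot, and variables do not carry over. Pictures are saved under pics/ and viewed, at most 10 in all, crops included, and the job is handed in when it is done.

```bash
mkdir -p pics; cat > h.py <<'E'
import numpy as np, cv2
from station import bot
def w(cam,px,depth=None,z=None):
    m=bot.camera_model(cam);K=np.array(m["intrinsics"]);R=np.array(m["R"]);t=np.array(m["t"])
    p=cv2.undistortPoints(np.array([[px]],float),K,np.array(m["dist_coeffs"]))[0,0]
    d=R.T@np.array([p[0],p[1],1]);c=-R.T@t
    s=depth if depth is not None else (z-c[2])/d[2]
    return c+s*d
E
python3 - <<'E'
from h import *
for c in("scene","top"):
    im,d=bot.read_camera(c);cv2.imwrite(f"pics/{c}0.png",im)
    np.save(f"{c}d.npy",d)
    m=bot.camera_model(c);print(c,"cam at",-np.array(m["R"]).T@np.array(m["t"]))
    for n in("spacer_wide","spacer_narrow","nut","spindle_seat"):
        for r in bot.pinpoint(n,c):
            z=.042 if n=="spindle_seat" else 0
            print(n,np.round(r["at"]),round(r["score"],2),w(c,r["at"],z=z).round(4))
        if n!="spindle_seat":
          for r in bot.trace(n,c):
            v,u=np.where(r["mask"]); 
            print("  tr",np.round(r["at"]),round(r["score"],2),len(u),u.min(),u.max(),v.min(),v.max())
o=bot.get_obs();print(o)
E
```

```text
scene cam at [ 1.25139028 -0.25751429  0.70841587]
spacer_wide [217. 262.] 0.93 [ 0.5514 -0.2124  0.    ]
spacer_wide [236. 346.] 0.93 [ 0.7493 -0.2204  0.    ]
spacer_wide [208. 307.] 0.84 [ 0.6528 -0.2478  0.    ]
  tr [218. 263.] 0.95 705 200 233 246 273
  tr [240. 347.] 0.89 976 219 255 327 363
  tr [209. 300.] 0.71 873 192 227 287 320
  tr [416. 180.] 0.55 398 404 427 167 188
spacer_narrow [186. 226.] 0.91 [ 0.4295 -0.2517  0.    ]
  tr [182. 224.] 0.87 337 175 195 215 234
nut [415. 183.] 0.75 [0.4504 0.2605 0.    ]
  tr [417. 180.] 0.83 420 404 428 167 188
spindle_seat [321. 225.] 0.69 [ 0.5584 -0.0051  0.042 ]
top cam at [0.48477251 0.01829311 0.96160886]
spacer_wide [440. 262.] 0.75 [ 0.5523 -0.2124  0.    ]
spacer_wide [440. 151.] 0.69 [ 0.7494 -0.217   0.    ]
  tr [450. 209.] 0.7 806 441 475 187 221
  tr [434. 148.] 0.62 811 424 459 132 165
spacer_narrow [464. 329.] 0.56 [ 0.4355 -0.253   0.    ]
  tr [460. 334.] 0.54 390 452 479 320 343
nut [165. 324.] 0.78 [0.4459 0.2607 0.    ]
  tr [157. 326.] 0.65 579 145 175 310 341
spindle_seat [319. 255.] 0.98 [ 0.5615 -0.0013  0.042 ]
{'t': 0.8, 'q': array([ 1.12488688,  0.47695735,  0.02239086,  1.55540636, -0.01151873,
        1.10928964, -0.08310425]), 'joint_vel': array([ 0.00091746, -0.00183184,  0.0001133 , -0.00244928, -0.00034011,
        0.00168535,  0.00110904]), 'joint_torque': array([-8.48325326e-04, -5.96264541e+01,  1.60590749e+00, -2.81531918e+01,
        1.23787220e-02,  1.41903623e-03, -1.06733762e-05]), 'eef_pos': array([ 0.2237219 , -0.63685382,  0.40473366]), 'tool_rot': array([2.84136922e-05, 9.85771632e-01, 1.68090118e-01, 2.56402261e-05]), 'contact_force': array([ 0.48293762, -0.06193463, -0.1833857 ]), 'torque': array([ 0.04992235,  0.02973188, -0.0036231 ]), 'grasp_force': 0.0, 'gripper_width': 1.0035208895109473}
```

View pics/scene0.png

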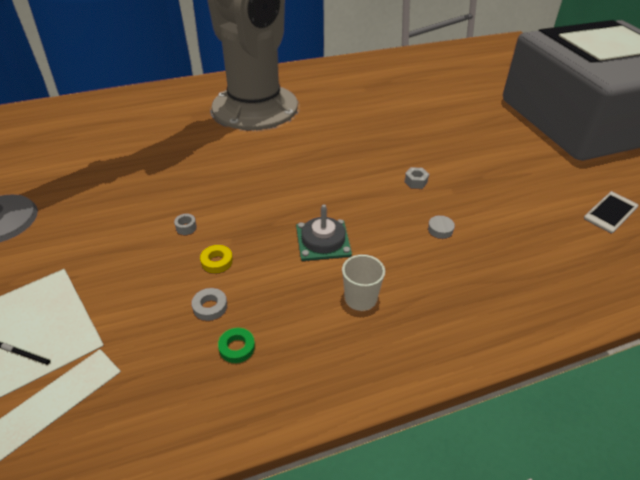

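View pics/top0.png

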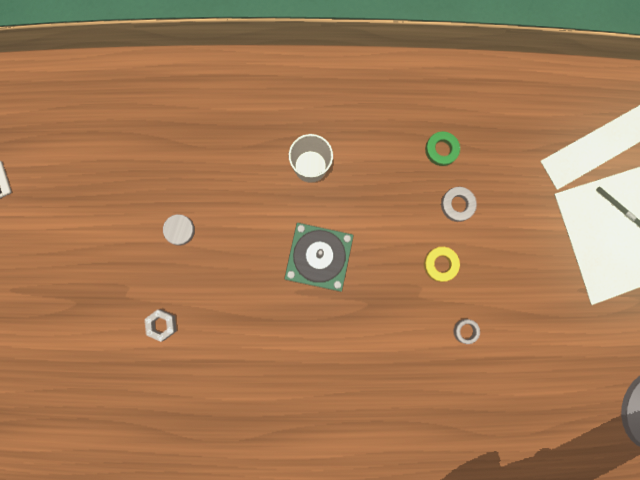

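Candidates for the wide spacer (scene / top px):
- bare-steel ring: (209,304) / (459,204), **chosen**
- yellow ring: (216,259) / (443,264), rejected on colour
- green ring: (236,345) / (443,148), rejected on colour
- solid disc: (441,227) / (178,229)

For the narrow spacer I choose the plain round ring at (185,225) / (467,331), not the nut at (416,177) / (160,325). The stand is at (323,235) / (319,255). Next I check the choice in a crop and measure by circle fits.

```bash
cat >> h.py <<'E'
from scipy.optimize import least_squares
def ringfit(im,cam,px,r,z,half=32,name=None):
    """outer circle of a grey thing near px, on plane z, by contour and known-radius fit"""
    u0,v0=int(px[0])-half,int(px[1])-half
    c=im[v0:v0+2*half,u0:u0+2*half]
    hsv=cv2.cvtColor(c,cv2.COLOR_BGR2HSV); m=((hsv[...,1]<60)&(hsv[...,2]>70)).astype(np.uint8)
    cs,_=cv2.findContours(m,cv2.RETR_EXTERNAL,cv2.CHAIN_APPROX_NONE)
    k=max(cs,key=cv2.contourArea)[:,0]
    P=np.array([w(cam,p+np.array([u0,v0]),z=z)[:2] for p in k])
    f=least_squares(lambda a:np.hypot(*(P-a[:2]).T)-a[2],[*P.mean(0),r],loss="soft_l1",f_scale=.001)
    return f.x,np.sqrt(np.mean(f.fun**2)) if 0 else np.std(np.hypot(*(P-f.x[:2]).T))
E
python3 - <<'E'
from h import *
im=cv2.imread("pics/top0.png");sc=cv2.imread("pics/scene0.png");dt=np.load("topd.npy")
for n,p,r,z in(("wide",(459,204),.03,.018),("narrow",(467,331),.021,.022),("hub",(319,255),.022,.042)):
    print(n,ringfit(im,"top",p,r,z,half=24 if n!="hub" else 17),"depth z",w("top",(p[0]+(12 if n=="wide" else 0),p[1]),depth=dt[p[1],p[0]+(12 if n=="wide" else 0)]))
for n,p,r,z in(("wide",(209,302),.03,.009),("narrow",(185,224),.021,.011),("hub",(323,229),.022,.042)):
    print(n,"scene",ringfit(sc,"scene",p,r,z,half=24 if n!="hub" else 13))
# pulley dark circle
hsv=cv2.cvtColor(im,cv2.COLOR_BGR2HSV);m=((hsv[...,2]<115)&(hsv[...,1]<60)).astype(np.uint8);m[:220]=0;m[290:]=0;m[:,:280]=0;m[:,360:]=0
k=max(cv2.findContours(m,0,1)[0],key=cv2.contourArea);P=np.array([w("top",p,z=.030)[:2] for p in k[:,0]])
f=least_squares(lambda a:np.hypot(*(P-a[:2]).T)-a[2],[.56,0,.044]);print("pulley",f.x)
cr=lambda i,p:cv2.resize(i[p[1]-25:p[1]+25,p[0]-25:p[0]+25],(260,260),interpolation=cv2.INTER_CUBIC)
cv2.imwrite("pics/crop1.png",np.vstack([np.hstack([cr(im,p) for p in((459,204),(467,331),(319,255))]),np.hstack([cr(sc,p) for p in((209,302),(185,224),(323,225))])]))
E
```

```text
wide (array([ 0.65226255, -0.24347776,  0.02950457]), np.float64(0.0006718394079606183)) depth z [ 0.65152628 -0.26521387  0.01843814]
narrow (array([ 0.43354517, -0.25102784,  0.02069301]), np.float64(0.0008322861348116108)) depth z [ 4.32512415e-01 -2.57761637e-01 -1.73411782e-04]
hub (array([ 5.61956497e-01, -4.82742858e-04,  3.04330595e-02]), np.float64(0.003433573483329138)) depth z [ 5.56978024e-01 -2.31146648e-04  9.09425129e-02]
wide scene (array([ 0.65340593, -0.24521978,  0.03269248]), np.float64(0.0023063151953260437))
narrow scene (array([ 0.43262423, -0.25403014,  0.02636401]), np.float64(0.004319359029244291))
hub scene (array([ 0.5715652, -0.0059097,  0.0333605]), np.float64(0.004565067883446927))
pulley [ 0.56116911 -0.00148893  0.04302882]
```

View pics/crop1.png

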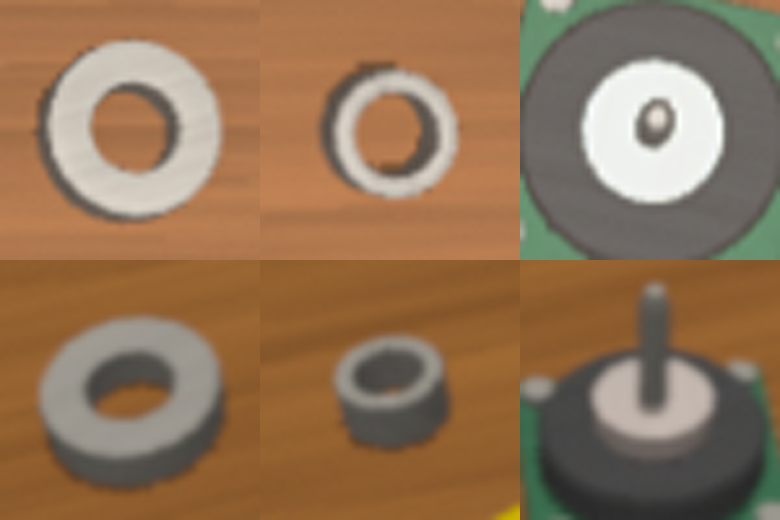

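The crop confirms it: both chosen rings are plain steel with round holes, wide left and narrow middle. The stand's spindle is on the right, centred near top px (319,255). Moving.

```bash
python3 -m pendant '[[0.085,0.0334,-0.0143,0,0],[0.085,0.0334,-0.0143,0,0],[0.085,0.0334,-0.0143,0,0],[0.085,0.0334,-0.0143,0,0],[0.085,0.0334,-0.0143,0,0],[0.085,0.0334,-0.0143,0,0],[0.085,0.0334,-0.0143,0,0],[0.085,0.0334,-0.0143,0,0],[0.085,0.0334,-0.0143,0,0],[0.085,0.0334,-0.0143,0,0],[0.085,0.0334,-0.0143,0,0],[0.085,0.0334,-0.0143,0,0]]' 60; python3 -m pendant '[[0.085,0.0334,-0.0143,0,0],[0.085,0.0334,-0.0143,0,0],[0.085,0.0334,-0.0143,0,0],[0.085,0.0334,-0.0143,0,0],[0.085,0,0,0.025,6.45],[0.085,0,0,0.025,6.45],[0.085,0,0,0.025,6.45],[0.085,0,0,0.025,0],[0.085,0,0,0,0],[0.085,0,0,0,0]]'
cat >> h.py <<'E'
def go(x,y,z):
    o=bot.get_obs();q=o["tool_rot"];from scipy.spatial.transform import Rotation as S
    R=S.from_quat([*q[1:],q[0]]).as_matrix();print("t",o["t"],"pos",o["eef_pos"].round(4),"F",o["contact_force"].round(1),"jaw",round(o["gripper_width"]*85.4,1),"grip",round(o["grasp_force"],1))
    print("shift mm",(1e3*R.T@(np.array([x,y,z])-o["eef_pos"])).round(1),"yaw to x-align",np.degrees(np.arctan2(R[1,0],R[0,0])).round(2),"tilt",R[:,2].round(3))
E
python3 -c "
from h import *
go(.652,-.2435,.171)"
```

```text
t: 1.8
eef_pos: [0.5461, -0.3408, 0.4049]
tool_rot: [0.0, 0.986, 0.168, 0.0]
contact_force: [0.9, -0.9, 0.4]
gripper_width: 0.995
grasp_force: 0.0
t: 2.63
eef_pos: [0.6517, -0.2437, 0.3037]
tool_rot: [-0.0, 1.0, 0.0, -0.001]
contact_force: [-0.0, 0.3, 1.3]
gripper_width: 0.996
grasp_force: 0.0
t 2.6333 pos [ 0.6517 -0.2437  0.3037] F [-0.   0.3  1.3] jaw 85.0 grip 0.0
shift mm [ 6.000e-01 -1.000e-01  1.327e+02] yaw to x-align 0.05 tilt [-0.003  0.001 -1.   ]
```

```bash
python3 -m pendant '[[0.085,0,0,0.03,0],[0.085,0,0,0.03,0],[0.085,0,0,0.03,0],[0.085,0,0,0.02,0],[0.085,0,0,0.012,0],[0.085,0,0,0.01,0],[0.085,0,0,0,0],[0.05,0,0,0,0],[0.05,0,0,0,0],[0.05,0,0,0,0],[0.05,0,0,0,0],[0.05,0,0,0,0]]' 60; python3 -m pendant '[[0.05,0,0,0,0],[0.05,0,0,0,0],[0.05,0,0,-0.01,0],[0.05,0,0,-0.02,0],[0.05,0,0,-0.03,0],[0.05,0,0,-0.03,0],[0.05,0,0,-0.03,0],[0.05,0,0,-0.02,0],[0.05,0,0,0,0],[0.05,0,0,0,0]]'
python3 - <<'E'
from h import *
go(.5615,-.0012,.31)
E
```

```text
t: 3.63
eef_pos: [0.6531, -0.2443, 0.1752]
tool_rot: [0.001, 1.0, -0.0, 0.002]
contact_force: [-0.4, -0.0, 6.0]
gripper_width: 0.662
grasp_force: 65.8
t: 4.47
eef_pos: [0.6522, -0.2439, 0.3144]
tool_rot: [0.0, 1.0, 0.0, 0.001]
contact_force: [0.6, -0.2, -3.6]
gripper_width: 0.663
grasp_force: 64.9
t 4.4667 pos [ 0.6522 -0.2439  0.3144] F [ 0.6 -0.2 -3.6] jaw 56.7 grip 64.9
shift mm [ -90.7 -242.7    4. ] yaw to x-align 0.0 tilt [ 0.003 -0.001 -1.   ]
```

```bash
python3 -m pendant '[[0.05,-0.0113,-0.0303,0,0],[0.05,-0.0113,-0.0303,0,0],[0.05,-0.0113,-0.0303,0,0],[0.05,-0.0113,-0.0303,0,0],[0.05,-0.0113,-0.0303,0,0],[0.05,-0.0113,-0.0303,0,0],[0.05,-0.0113,-0.0303,0,0],[0.05,-0.0113,-0.0303,0,0],[0.05,0,0,0,0],[0.05,0,0,0,0],[0.05,0,0,0,0]]'
python3 - <<'E'
from h import *
go(.5615,-.0012,.23)
im,d=bot.read_camera("scene")
cv2.imwrite("pics/held1.png",cv2.resize(im[120:270,230:430],(800,600),interpolation=cv2.INTER_CUBIC))
m=bot.camera_model("scene");K=np.array(m["intrinsics"]);rv=cv2.Rodrigues(np.array(m["R"]))[0]
p=bot.get_obs()["eef_pos"]
for z in(.14,.158):
    a=np.linspace(0,2*np.pi,5)[:4];P=np.c_[p[0]+.03*np.cos(a),p[1]+.03*np.sin(a),0*a+z]
    print(z,((cv2.projectPoints(P,rv,np.array(m["t"],float),K,np.array(m["dist_coeffs"]))[0][:,0]-[230,120])*4).round())
E
```

```text
t: 5.38
eef_pos: [0.5612, -0.0019, 0.3115]
tool_rot: [0.0, 1.0, 0.0, -0.001]
contact_force: [0.6, -1.5, -3.4]
gripper_width: 0.664
grasp_force: 65.0
t 5.3833 pos [ 0.5612 -0.0019  0.3115] F [ 0.6 -1.5 -3.4] jaw 56.7 grip 65.0
shift mm [ 0.5 -0.8 81.5] yaw to x-align 0.02 tilt [-0.002 -0.001 -1.   ]
0.14 [[396. 301.]
 [435. 248.]
 [351. 223.]
 [310. 274.]]
0.158 [[396. 269.]
 [436. 216.]
 [351. 192.]
 [309. 242.]]
```

View pics/held1.png

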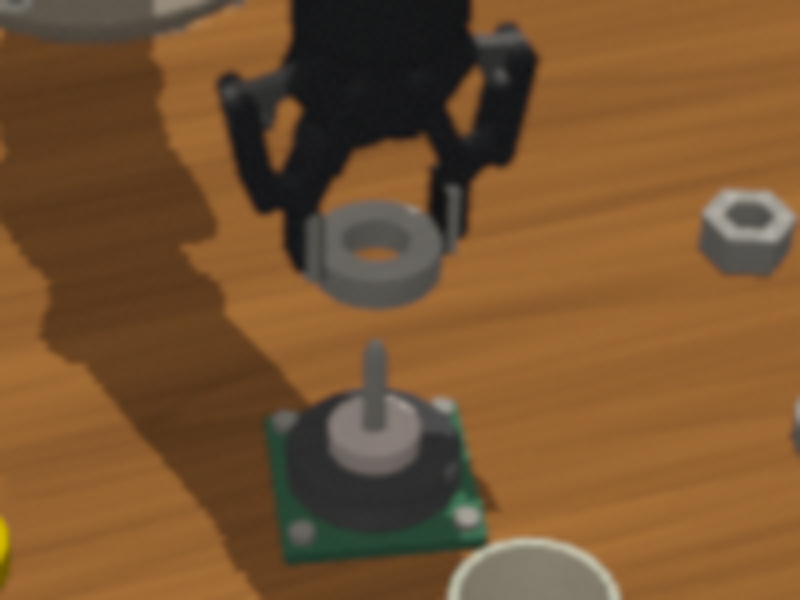

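The steel ring is held level between the pads, hole centre at (377,238) in the crop, right above the spindle at (374,345). Lowering.

```bash
python3 -m pendant '[[0.05,0,-0.001,0.02,0],[0.05,0,0,0.02,0],[0.05,0,0,0.02,0],[0.05,0,0,0.015,0],[0.05,0,0,0.008,0],[0.05,0,0,0.005,0],[0.05,0,0,0,0],[0.05,0,0,0,0],[0.05,0,0,0,0]]'; python3 -m pendant '[[0.05,0,0,0.002,0],[0.05,0,0,0.002,0],[0.05,0,0,0.002,0],[0.05,0,0,0,0],[0.05,0,0,0,0]]'
```

```text
t: 6.18
eef_pos: [0.5622, -0.0007, 0.2256]
tool_rot: [-0.0, 1.0, -0.0, 0.001]
contact_force: [-0.0, -0.5, -3.5]
gripper_width: 0.664
grasp_force: 65.0
t: 6.6
eef_pos: [0.5616, -0.0005, 0.2186]
tool_rot: [0.0, 1.0, 0.0, -0.0]
contact_force: [0.7, -0.6, -3.7]
gripper_width: 0.665
grasp_force: 65.0
```

```bash
python3 -m pendant '[[0.05,0,0,0.001,0],[0.05,0,0,0.001,0],[0.05,0,0,0,0],[0.05,0,0,0,0]]'; python3 -m pendant '[[0.062,0,0,0,0],[0.07,0,0,0,0],[0.085,0,0,0,0],[0.085,0,0,0,0],[0.085,0,0,0,0],[0.085,0,0,-0.02,0],[0.085,0,0,-0.03,0],[0.085,0,0,-0.03,0],[0.085,0,0,-0.02,0],[0.085,0,0,0,0],[0.085,0,0,0,0]]'
python3 - <<'E'
from h import *
im,d=bot.read_camera("scene")
cv2.imwrite("pics/rel1.png",cv2.resize(im[120:270,230:430],(800,600),interpolation=cv2.INTER_CUBIC))
go(.4335,-.251,.26)
E
```

```text
t: 6.93
eef_pos: [0.5618, -0.0004, 0.2172]
tool_rot: [0.0, 1.0, 0.0, 0.0]
contact_force: [-2.6, 1.2, 2.6]
gripper_width: 0.664
grasp_force: 65.8
t: 7.85
eef_pos: [0.562, -0.0005, 0.3179]
tool_rot: [-0.0, 1.0, -0.0, 0.001]
contact_force: [0.1, 0.1, 0.4]
gripper_width: 0.995
grasp_force: 0.0
t 7.9 pos [ 5.615e-01 -5.000e-04  3.166e-01] F [-0.6  0.5 -0.9] jaw 84.7 grip 0.0
shift mm [-128.   250.5   56.5] yaw to x-align 0.01 tilt [ 0. -0. -1.]
```

View pics/rel1.png

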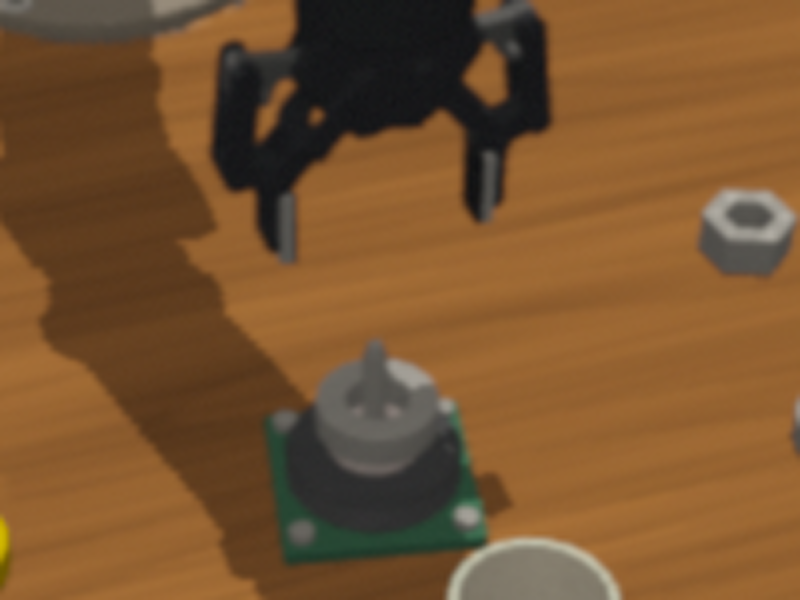

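The wide ring lies flat on the hub with the spindle through its hole (crop (375,415)). Now the narrow one.

```bash
python3 -m pendant '[[0.085,-0.016,0.0313,0,0],[0.085,-0.016,0.0313,0,0],[0.085,-0.016,0.0313,0,0],[0.085,-0.016,0.0313,0,0],[0.085,-0.016,0.0313,0,0],[0.085,-0.016,0.0313,0,0],[0.085,-0.016,0.0313,0,0],[0.085,-0.016,0.0313,0,0],[0.065,0,0,0.03,0],[0.065,0,0,0.02,0],[0.065,0,0,0,0],[0.065,0,0,0,0]]'
python3 - <<'E'
from h import *
go(.4335,-.251,.181)
E
```

```text
t: 8.9
eef_pos: [0.4329, -0.2505, 0.2651]
tool_rot: [-0.001, 1.0, 0.0, -0.002]
contact_force: [-0.5, -0.0, 0.6]
gripper_width: 0.761
grasp_force: 0.0
t 8.9 pos [ 0.4329 -0.2505  0.2651] F [-0.5 -0.   0.6] jaw 65.0 grip 0.0
shift mm [ 1.   0.7 84.1] yaw to x-align 0.01 tilt [-0.004  0.002 -1.   ]
```

```bash
python3 -m pendant '[[0.065,0,0,0.025,0],[0.065,0,0,0.025,0],[0.065,0,0,0.018,0],[0.065,0,0,0.01,0],[0.065,0,0,0.006,0],[0.065,0,0,0,0],[0.03,0,0,0,0],[0.03,0,0,0,0],[0.03,0,0,0,0],[0.03,0,0,0,0],[0.03,0,0,0,0],[0.03,0,0,0,0]]' 40; python3 -m pendant '[[0.03,0,0,0,0],[0.03,0,0,-0.01,0],[0.03,0,0,-0.02,0],[0.03,0,0,-0.03,0],[0.03,0,0,-0.03,0],[0.03,0,0,-0.03,0],[0.03,0,0,-0.03,0],[0.03,0,0,0,0],[0.03,0,0,0,0]]'
python3 - <<'E'
from h import *
go(.5615,-.0012,.33)
E
```

```text
t: 9.9
eef_pos: [0.4343, -0.2512, 0.1843]
tool_rot: [0.001, 1.0, 0.0, 0.001]
contact_force: [-0.6, 1.0, 5.4]
gripper_width: 0.474
grasp_force: 39.6
t: 10.65
eef_pos: [0.434, -0.2511, 0.3354]
tool_rot: [0.001, 1.0, -0.0, 0.002]
contact_force: [-0.9, -0.4, -2.2]
gripper_width: 0.469
grasp_force: 40.7
t 10.65 pos [ 0.434  -0.2511  0.3354] F [-0.9 -0.4 -2.2] jaw 40.0 grip 40.7
shift mm [ 127.4 -250.     5.5] yaw to x-align -0.01 tilt [ 0.005 -0.002 -1.   ]
```

```bash
python3 -m pendant '[[0.03,0.0159,-0.0312,0,0],[0.03,0.0159,-0.0312,0,0],[0.03,0.0159,-0.0312,0,0],[0.03,0.0159,-0.0312,0,0],[0.03,0.0159,-0.0312,0,0],[0.03,0.0159,-0.0312,0,0],[0.03,0.0159,-0.0312,0,0],[0.03,0.0159,-0.0312,0,0],[0.03,0,0,0.02,0],[0.03,0,0,0.008,0],[0.03,0,0,0,0],[0.03,0,0,0,0]]'
python3 - <<'E'
from h import *
go(.5615,-.0012,.25)
im,d=bot.read_camera("scene")
cv2.imwrite("pics/held2.png",cv2.resize(im[120:270,230:430],(800,600),interpolation=cv2.INTER_CUBIC))
E
```

```text
t: 11.65
eef_pos: [0.56, -0.0025, 0.3036]
tool_rot: [0.0, 1.0, -0.001, -0.002]
contact_force: [0.4, -0.7, 0.8]
gripper_width: 0.468
grasp_force: 40.8
t 11.65 pos [ 0.56   -0.0025  0.3036] F [ 0.4 -0.7  0.8] jaw 39.9 grip 40.8
shift mm [ 1.7 -1.4 53.6] yaw to x-align -0.09 tilt [-0.003 -0.001 -1.   ]
```

View pics/held2.png

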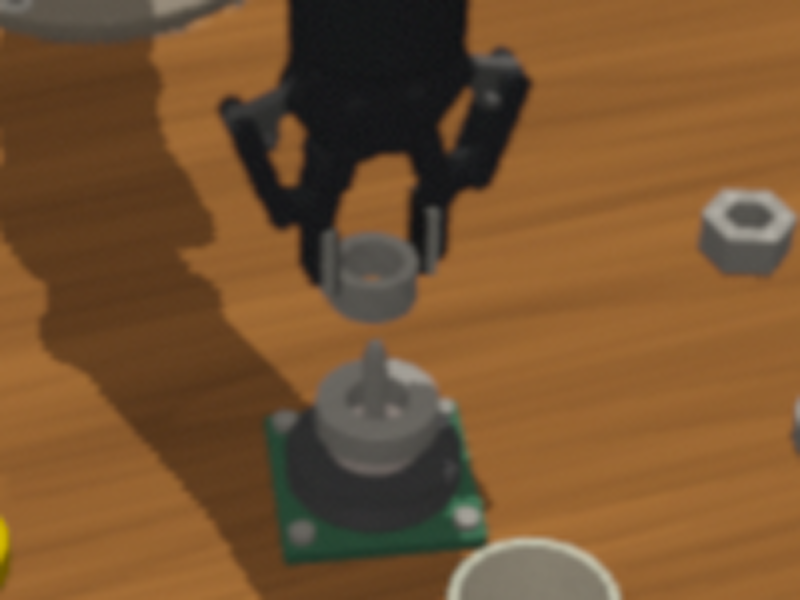

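The narrow ring is held level, centre (373,265) in the crop, above the spindle tip (374,345), and the wide ring is undisturbed. Lowering.

```bash
python3 -m pendant '[[0.03,0.001,-0.001,0.015,0],[0.03,0,0,0.015,0],[0.03,0,0,0.012,0],[0.03,0,0,0.006,0],[0.03,0,0,0.003,0],[0.03,0,0,0,0],[0.03,0,0,0,0],[0.03,0,0,0,0]]'; python3 -m pendant '[[0.03,0,0,0.002,0],[0.03,0,0,0.002,0],[0.03,0,0,0,0],[0.03,0,0,0,0]]'
```

```text
t: 12.37
eef_pos: [0.5622, -0.0004, 0.2544]
tool_rot: [-0.0, 1.0, -0.0, 0.001]
contact_force: [-0.3, 0.2, -1.9]
gripper_width: 0.473
grasp_force: 40.7
t: 12.7
eef_pos: [0.5618, -0.0003, 0.2497]
tool_rot: [0.0, 1.0, 0.0, -0.0]
contact_force: [0.8, -1.0, -1.5]
gripper_width: 0.469
grasp_force: 40.7
```

```bash
python3 -m pendant '[[0.03,0,0,0.002,0],[0.03,0,0,0.002,0],[0.03,0,0,0,0],[0.03,0,0,0,0]]'; python3 -m pendant '[[0.03,0,0,0.001,0],[0.03,0,0,0,0],[0.03,0,0,0,0]]'
```

```text
t: 13.03
eef_pos: [0.5618, -0.0003, 0.2455]
tool_rot: [0.0, 1.0, 0.0, -0.0]
contact_force: [-0.4, 0.6, -1.5]
gripper_width: 0.473
grasp_force: 40.8
t: 13.28
eef_pos: [0.5619, -0.0003, 0.2447]
tool_rot: [0.0, 1.0, 0.0, -0.0]
contact_force: [-0.7, -0.5, -0.5]
gripper_width: 0.471
grasp_force: 40.8
```

```bash
python3 -m pendant '[[0.03,0,0,0.001,0],[0.03,0,0,0,0],[0.03,0,0,0,0]]'; python3 -m pendant '[[0.046,0,0,0,0],[0.056,0,0,0,0],[0.085,0,0,0,0],[0.085,0,0,0,0],[0.085,0,0,0,0],[0.085,0,0,-0.02,0],[0.085,0,0,-0.03,0],[0.085,0,0,-0.03,0],[0.085,0,0,-0.03,0],[0.085,0,0,0,0],[0.085,0,0,0,0]]'
python3 - <<'E'
from h import *
im,d=bot.read_camera("scene");tp,dt=bot.read_camera("top")
a=cv2.resize(im[160:280,260:360],(400,480),interpolation=cv2.INTER_CUBIC);b=cv2.resize(tp[195:315,270:370],(400,480),interpolation=cv2.INTER_CUBIC)
cv2.imwrite("pics/end.png",np.hstack([a,b]))
# heights seen around the stand in the scene camera
for v in range(196,240,4): print(v,[round(1e3*w("scene",(u,v),depth=d[v,u])[2]) for u in range(306,342,4)])
go(.56,0,.3)
E
```

```text
t: 13.53
eef_pos: [0.562, -0.0003, 0.2443]
tool_rot: [0.0, 1.0, 0.0, 0.0]
contact_force: [-1.9, 0.9, 5.7]
gripper_width: 0.464
grasp_force: 41.3
t: 14.45
eef_pos: [0.5624, -0.0003, 0.3555]
tool_rot: [-0.0, 1.0, -0.0, 0.002]
contact_force: [-0.6, 0.2, -0.1]
gripper_width: 0.994
grasp_force: 0.0
196 [-1, -2, 1, -4, -2, -1, -3, -1, -2]
200 [0, -1, -1, -1, -1, 0, -2, -4, -1]
204 [0, -1, -1, 82, 81, 80, 1, 0, -4]
208 [1, 1, 79, 80, 89, 85, 82, 1, -1]
212 [0, -2, 82, 70, 79, 77, 71, 81, -2]
216 [-4, 59, 75, 80, 81, 82, 79, 70, 59]
220 [-1, 60, 64, 69, 73, 72, 70, 57, 57]
224 [708, 57, 60, 59, 65, 61, 58, 58, 58]
228 [29, 49, 56, 59, 60, 58, 60, 56, 45]
232 [29, 30, 47, 51, 51, 51, 48, 44, 28]
236 [27, 28, 31, 34, 36, 33, 30, 29, 30]
t 14.55 pos [ 5.614e-01 -4.000e-04  3.529e-01] F [ 0.4 -0.3 -0.1] jaw 84.9 grip 0.0
shift mm [-1.4 -0.4 52.9] yaw to x-align 0.0 tilt [-0.001 -0.    -1.   ]
```

View pics/end.png

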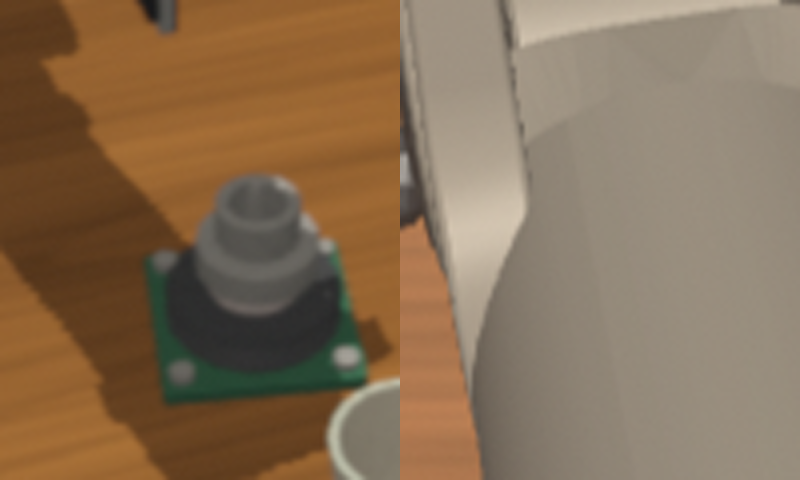

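The picture shows the narrow ring flat on the wide one at (255,220), with the spindle inside. The top faces measure about 81 mm and 59 mm above the bench; fully seated would be 82 and 60. The gripper is clear, so I hand in.

```bash
python3 -c "
from station import bot
print(bot.hand_in())"
```

```text
the job is handed in; nothing more can be done
None
```

Both spacers are on the spindle, the wide one first with the narrow one on top, lying flat, fully down and released; the nut was not touched, and the job was handed in at about 14.6 s.

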